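Turn mounted specimens over from tray to tray

ROBOT

A 6-joint arm with a two-finger parallel gripper is mounted at the origin on a cart in front of the work surface, level with it; the furniture and walls round the work are solid. World frame = base frame: x ahead of the robot, y to its left, z up, the work surface at z = 0. Lengths are in m, angles in rad, forces in N, time in s.
With the tool pointing down it reaches from about 0.15 to 0.775 m from the base axis. Payload 6.1 kg.
Tool frame: the origin (TCP) lies at the very end of the fingers, on their centre line; the grasp point (between the pads) lies 19 mm behind it (pinch_z is the distance from the TCP to the grasp point, in m); z points along the fingers, x is the direction in which the jaws open and shut, and the axes are right-handed (so a half turn about z gives the same grasp; the last joint's range is limited). The gripper opens to 85 mm and grips with 20 to 120 N. Pads are 22 mm wide; open, the fingers measure 114 mm over their backs; the gripper's body (76 mm by 85 mm) begins 54 mm behind the grasp point. The pads swing forward as they close: fully open they stand 13 mm farther back than shut.
Start: joints at [1.172, 0.126, -0.04, 1.405, 0, 1.571], TCP at [0.204, 0.484, 0.231] pointing down, gripper open.
Joint ranges: [-2.72, 2.72], [-0.95, 1.95], [-1.27, 1.35], [-1.78, 2.02], [-1.46, 1.47], [-3.14, 3.14]. Speed limits (rad/s): [2.39, 2.39, 3.01, 3.14, 3.14, 3.14].

INTERFACE

Orientations are given as a unit quaternion [w, x, y, z].
In Python, from plant import sense, snapshot, sign_off, pinch_z gives the robot as it stands.
- The arm moves only by the shell command python3 -m inch 'ROWS'. ROWS is JSON, a list of rows, each an object with "slide": the shift along the tool's x, y, z in cm, a list of three; "dr": the turn, a rotation vector about the tool's x, y, z in degrees, a list of three; "fingers": the finger opening in cm, from 0 to 8.54. A call has 1 to 8 rows; each row is the pose to reach, as a shift and turn from the pose measured when the call began, along the tool's axes at that moment; what a row does not reach only later rows make up. A row lasts 1/12 s, in which the tool goes at most 41.7 mm and 7.16 degrees, less where a joint would pass 70% of its speed; a pose out of reach is approached as far as the arm can. A call with a gripper value outside its range is refused whole. The fingers move at their own pace and stop on an object; the grip force is fixed at half the most. Time passes only in rows, so rows that repeat a pose let the fingers close. It gives the time, the measured TCP pose, the force and the opening at its end, in the units of the state.
- sense(): the state, without advancing time (a new reading comes with each control period).
- snapshot(name): name is "scene" or "top" or "wrist"; returns a dict with "pixels" (400x640x3 uint8, red, green, blue), "fov_y" (degrees; the focal length in pixels is half the picture's height over the tangent of half this angle, whatever the lens; pixels are square), "cx", "cy" (the principal point, pixels), "extrinsics" (4x4, takes a point from world to camera coordinates). Camera axes: x right, y down, z forward; pixel columns grow to the right and rows downward; lengths in m; the calibration is good to about 2 mm. A picture is of the moment at which its call begins. There is no depth.
- sign_off(): hands the job in, once; it reports no verdict.
The state is a dict: "clock": time; "joints": joint angles; "joint_velocities": joint speeds; "tau": joint torques, N m; "tool_pos": TCP position; "ee_rot": TCP orientation; "wrist_force": force on the tool from outside, world axes, zero at the start; "wrist_torque": the same for the moment, N m; "grip_width": finger opening in m.
Only numpy, scipy, OpenCV 4.12 (cv2) and the standard library are available. Lean on these libraries where they do the work, as an engineer would, in place of code of your own. Each camera call takes 0.05 s, during which the arm holds its last target. There are 200 camera calls.

TASK

Turn the two specimen pucks in the turnover fixture over into an empty tray: take the loose blue tray (not the orange one), lay it face-down, as it already lies, on the matching blue tray in the fixture's swinging frame, seated flat between the guides, and let go of it. Then swing the frame by its black bar all the way over onto its other stops, so that both pucks drop into the loose tray, and let go of the bar.

Things in the scene. Friction and masses are not known exactly. Their poses are not given: they have to be found in the camera images.
- tray_blue: Loose empty blue tray, face-down left of the fixture; a like orange one is not wanted. Plate 110 (x) x 60 (y) x 16 (z) mm, 152 over its end ears, 120 g; two round pockets 38 wide, 10 deep at x = +-26. Origin: centre of the open face, z to the back (up at start). Grip rib on the back along x: 60 long, 12 thick (y), z = 16 to 44; take it from above. A half turn about z makes no difference.
- nest (a point): Centre of the top face of the full tray fixed in the swinging frame, 60 mm over the bench at start; moves with the frame. z up at start, x along the hinge, +y to the hinge (axis at y = +64 mm, z = 0). The loose tray is seated with its origin here (within the guides' 3 mm play), z alike, x parallel either way. Guides 25 mm high round it: flared tops centre a tray lowered up to 5 mm off.
- bar (a point): Centre of the frame's black grip bar: 12 mm thick, along x, 90 mm free length, 44 mm free to the tray. Axes as nest; it is at nest y = -78, z = 0 mm, so 142 mm from the hinge. It swings 180 degrees up and over to the robot's left, down to 60 mm high again (z then down). About 3 to 8 N; damped, so it sinks slowly. The bar may turn in the fingers, so the gripper can stay pointing down.
- puck_a: Mounted specimen: black disc 30 mm wide, 12 high, 30 g, loose in the full tray's 13 mm deep pocket at x = -26 mm of the nest. Origin at its centre, z up at start. (A dark steel catch on the frame slides over the loose tray's ears by itself as the frame rises, holding from about 30 degrees on, and keeps the tray on upside down; nothing need be done to it.)
- puck_b: The same, in the pocket at x = +26 mm of the nest.
There are look-alikes about, which are no part of the job. What is shaped like the puck_b but white is not meant. Leave any turquoise look-alike of the puck_a alone.

How it is judged:
On the way:
1. the loose blue tray lies seated face-down on the full tray, let go, before the frame is swung (horizontal distance between tray_blue and nest below 0.008 m and z of tray_blue in the frame of nest between -0.003 and 0.003 m and angle between each of tray_blue, nest's own z axis and vertical below 0.1 rad and angle between the x axis of tray_blue and the x axis of nest, either way round below 0.15 rad and contact force between the fingers and tray_blue below 0.1 N), for 0.2 s.
At the end, for the whole second after the job is handed in: The frame lies over on its far stops (within 8 degrees), the loose blue tray hangs under it open face up (within 10 degrees, within 10 mm of its seat), and both pucks lie turned over in that tray's pockets (centre at least 1 mm below its open face, within 14 degrees of flat), all at rest (angle between nest's own z axis and vertical above 3 rad and angle between tray_blue's own z axis and vertical above 2.97 rad and distance between tray_blue and nest below 0.01 m and z of each of puck_a, puck_b in the frame of tray_blue above 0.001 m and horizontal distance between each of puck_a, puck_b and tray_blue below 0.04 m and linear speed of each of puck_a, puck_b, tray_blue below 0.02 m/s and angle between each of puck_a, puck_b's own z axis and vertical above 2.9 rad); the robot touches nothing.
It also fails if it takes over 53 s, if anything falls off the work surface, if the arm or the gripper's body presses on something with over 40 N, if the wrist force passes 120 N, or if a joint passes its speed limit or range.

## Working session

There is one attempt and no reset: what is moved stays moved. The work goes in short steps, Python scripts to look and compute and a shell command to move; the robot and the scene stay as the last step left them, time stands still between calls to the robot, and variables do not carry over. Pictures are saved under pics/ and viewed, about 8 in all and at most 12, crops included, and the job is handed in when it is done.

```bash
mkdir -p pics; ls; cat > h.py <<'E'
import numpy as np, cv2, json
from plant import sense, snapshot, sign_off, pinch_z
def take(cam,name):
    s=snapshot(cam); cv2.imwrite(f'pics/{name}.png',s['pixels'][:,:,::-1])
    json.dump({k:np.asarray(s[k]).tolist() for k in('fov_y','cx','cy','extrinsics')},open(f'pics/{name}.json','w'))
def proj(name,u,v,z):
    "pixel -> world point at height z"
    c=json.load(open(f'pics/{name}.json')); f=200/np.tan(np.radians(c['fov_y'])/2); T=np.array(c['extrinsics'])
    R,t=T[:3,:3],T[:3,3]; o=-R.T@t; d=R.T@np.array([(u-c['cx'])/f,(v-c['cy'])/f,1]); return o+d*(z-o[2])/d[2]
def pix(name,p):
    c=json.load(open(f'pics/{name}.json')); f=200/np.tan(np.radians(c['fov_y'])/2); T=np.array(c['extrinsics'])
    q=T[:3,:3]@np.array(p)+T[:3,3]; return q[:2]/q[2]*f+[c['cx'],c['cy']]
def R():
    from scipy.spatial.transform import Rotation as Ro
    q=sense()['ee_rot']; return Ro.from_quat([q[1],q[2],q[3],q[0]]).as_matrix()
def to(p,yaw=None):
    "tool-axis shift in cm to bring TCP to p"
    s=sense(); M=R(); print('slide cm',np.round(M.T@(np.array(p)-s['tool_pos'])*100,2)); print('tool x in world',M[:,0].round(3),'z',M[:,2].round(3))
E
python3 - <<'E'
from h import *
take('top','top0'); take('scene','scene0')
a=[cv2.imread(f'pics/{n}0.png') for n in('top','scene')]
for n in('top','scene'):
    c=json.load(open(f'pics/{n}0.json')); T=np.array(c['extrinsics']); print(n,c['fov_y'],c['cx'],c['cy'],(-T[:3,:3].T@T[:3,3]).round(3)); print(T[:3,:3].round(2))
s=sense(); print(s); print(pinch_z); to(s['tool_pos'])
E
```

```text
pics
top 50.13798764555543 319.37073288460493 203.96312454699498 [0.308 0.058 1.072]
[[-0.02 -1.   -0.02]
 [-0.98  0.03 -0.17]
 [ 0.17  0.02 -0.99]]
scene 54.867336202232 319.74275548696926 194.55847888931137 [ 0.057 -0.431  0.827]
[[ 0.77 -0.64  0.  ]
 [-0.47 -0.58 -0.66]
 [ 0.42  0.51 -0.75]]
{'clock': 0.1, 'joints': array([ 1.17200202e+00,  1.26348841e-01, -4.05053827e-02,  1.40540449e+00,
       -4.14006774e-05,  1.57076595e+00]), 'joint_velocities': array([-1.52440838e-03,  7.25809582e-04,  3.10270452e-05, -2.66414938e-04,
        1.15580844e-03, -4.19600841e-04]), 'tau': array([-2.91237916e-05, -4.36903739e+01,  3.53606665e+01,  1.36742019e-02,
       -2.73698333e-05,  3.81224524e-06]), 'tool_pos': array([0.20372994, 0.48345953, 0.23059179]), 'ee_rot': array([ 4.21612548e-04,  8.33150280e-01,  5.53046179e-01, -5.97759316e-04]), 'wrist_force': array([ 0.25683716,  0.48689454, -0.14878385]), 'wrist_torque': array([-0.00888425, -0.04738936, -0.01406402]), 'grip_width': 0.08510442584208942}
0.0187
slide cm [0. 0. 0.]
tool x in world [ 0.388  0.922 -0.001] z [-0.001 -0.001 -1.   ]
```

View pics/top0.png

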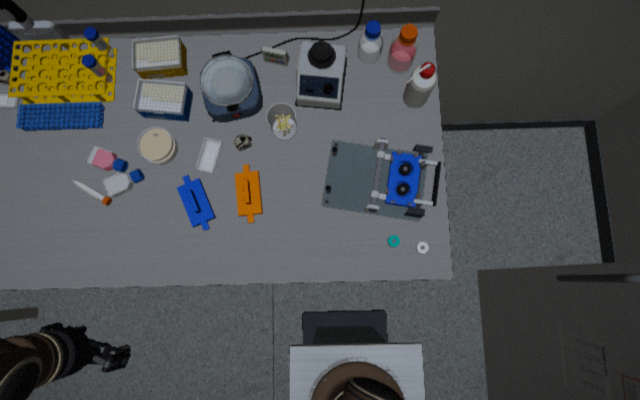

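View pics/scene0.png

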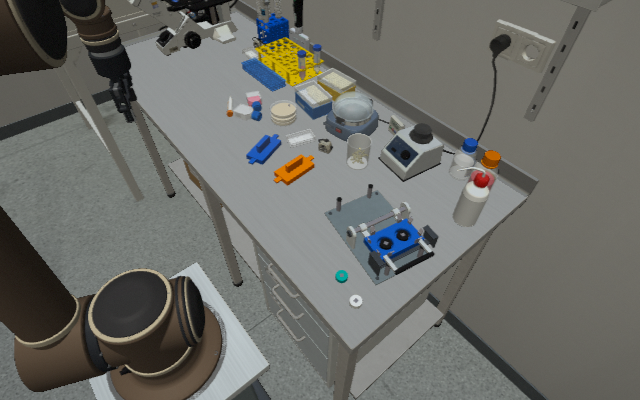

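The top view shows the loose blue tray at about (196,202), the orange one at (248,193), the fixture tray at about (403,178) with the bar at about (436,185). The arm is at lower left. Next I'll enlarge the tray and the fixture.

```bash
python3 - <<'E'
import cv2,numpy as np
a=cv2.imread('pics/top0.png')
b=cv2.resize(a[170:235,170:225],None,fx=7,fy=7,interpolation=cv2.INTER_CUBIC)
c=cv2.resize(a[130:222,365:447],None,fx=5,fy=5,interpolation=cv2.INTER_CUBIC)
o=np.zeros((460,800,3),np.uint8);o[:455,:385]=b;o[:460,388:798]=c
for i in range(0,55,10):cv2.putText(o,str(170+i),(i*7,10),0,.35,(255,255,255));
for i in range(0,65,10):cv2.putText(o,str(170+i),(0,i*7+4),0,.35,(255,255,255))
for i in range(0,82,10):cv2.putText(o,str(365+i),(388+i*5,10),0,.35,(255,255,255))
for i in range(0,92,10):cv2.putText(o,str(130+i),(388,i*5+4),0,.35,(255,255,255))
o=cv2.convertScaleAbs(o,alpha=1.4);cv2.imwrite('pics/crop0.png',o)
E
```

```text
(no output)
```

View pics/crop0.png

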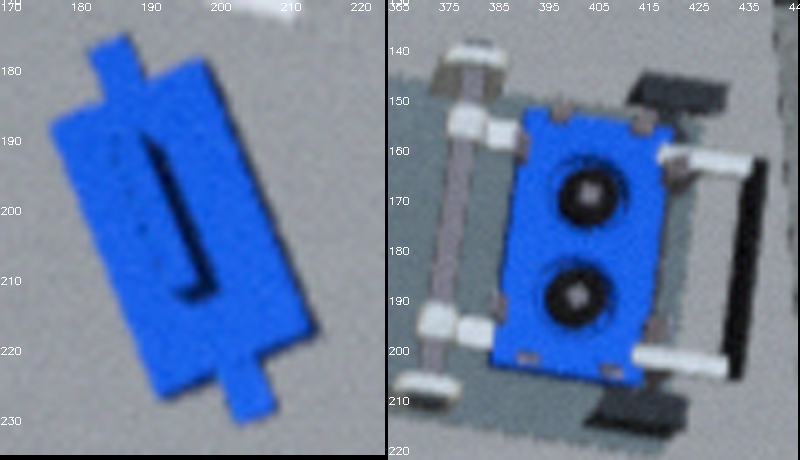

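The crop shows the loose tray's plate corners and ears clearly. It also shows both pucks, the fixture tray's corners, and the bar running from about (760,158) to (735,380).

```bash
python3 - <<'E'
from h import *
L=lambda x,y:(170+x/7-.43,170+y/7-.43); F=lambda x,y:(365+(x-388)/5-.4,130+y/5-.4)
tp=[proj('top0',*L(*p),.016) for p in[(50,125),(205,58),(318,330),(160,400)]]
te=[proj('top0',*L(*p),.016) for p in[(107,42),(259,415)]]
c=np.mean(tp,0);print('tray c',c,np.mean(te,0),'ears len',np.linalg.norm(te[0]-te[1]),[np.linalg.norm(tp[i]-tp[i-1]).round(4) for i in range(4)])
for d in(te[0]-te[1],tp[0]-tp[3],tp[1]-tp[2]):print('yaw',np.degrees(np.arctan2(d[1],d[0])))
fp=[proj('top0',*F(*p),.06) for p in[(525,108),(670,130),(643,385),(492,362)]]
print('nest c',np.mean(fp,0),[np.linalg.norm(fp[i]-fp[i-1]).round(4) for i in range(4)])
pk=[proj('top0',*F(*p),.059) for p in[(590,192),(577,296)]];print('pucks',pk,np.mean(pk,0),np.linalg.norm(pk[0]-pk[1]))
b=[proj('top0',*F(*p),.066) for p in[(760,158),(735,380)]];print('bar',np.mean(b,0),np.linalg.norm(b[0]-b[1]))
for d in(pk[0]-pk[1],b[0]-b[1],fp[0]-fp[3],fp[1]-fp[2]):print('yaw',np.degrees(np.arctan2(d[1],d[0])))
# colour-centroid check of tray
im=cv2.imread('pics/top0.png').astype(int);m=((im[:,:,0]>150)&(im[:,:,2]<80)&(im[:,:,0]-im[:,:,1]>60));m[:, :170]=0;m[:,225:]=0;m[:170]=0;m[240:]=0
v,u=np.nonzero(m);q=proj('top0',u.mean(),v.mean(),.018);print('centroid',q,m.sum())
E
```

```text
tray c [0.50599707 0.39073946 0.016     ] [0.50626024 0.39102254 0.016     ] ears len 0.15047241100640715 [np.float64(0.1105), np.float64(0.0608), np.float64(0.1102), np.float64(0.0612)]
yaw 22.975250429487087
yaw 22.88790852180631
yaw 23.078823101498344
nest c [ 0.54084015 -0.12740791  0.06      ] [np.float64(0.1276), np.float64(0.071), np.float64(0.1272), np.float64(0.0725)]
pucks [array([ 0.56730313, -0.13273193,  0.059     ]), array([ 0.51594564, -0.12348236,  0.059     ])] [ 0.54162439 -0.12810715  0.059     ] 0.052183775060663344
bar [ 0.52578608 -0.20429948  0.066     ] 0.10999512821344387
yaw -10.20961145308163
yaw -10.262876822868071
yaw -10.145189633058072
yaw -9.493312692089614
centroid [0.50524694 0.39217464 0.018     ] 918
```

```bash
python3 -m inch '[{"slide":[3.2,31.5,6],"dr":[0,0,-46],"fingers":5},{"slide":[3.2,31.5,6],"dr":[0,0,-46],"fingers":5},{"slide":[3.2,31.5,6],"dr":[0,0,-46],"fingers":5},{"slide":[3.2,31.5,6],"dr":[0,0,-46],"fingers":5},{"slide":[3.2,31.5,6],"dr":[0,0,-46],"fingers":5},{"slide":[3.2,31.5,6],"dr":[0,0,-46],"fingers":5},{"slide":[3.2,31.5,6],"dr":[0,0,-46],"fingers":5},{"slide":[3.2,31.5,6],"dr":[0,0,-46],"fingers":5}]'
python3 - <<'E'
from h import *
print(sense()['joints'].round(2)); to([.506,.391,.15]); take('wrist','w1')
c=np.array([.506,.391,0]);a=np.radians(23);x=np.array([np.cos(a),np.sin(a),0]);y=np.array([-x[1],x[0],0])
for i,j,z in[(30,6,44),(30,-6,44),(-30,6,44),(-30,-6,44),(55,30,16),(55,-30,16),(-55,30,16),(-55,-30,16)]:print(i,j,pix('w1',c+(x*i+y*j+[0,0,z])/1000).round(1))
E
```

```text
clock: 0.77
tool_pos: [0.5037, 0.3908, 0.1706]
ee_rot: [-0.0, 0.549, 0.836, -0.001]
wrist_force: [-0.1, 1.2, -0.3]
grip_width: 0.0496
[ 0.66  0.35  0.11  1.34 -0.    0.25]
slide cm [-0.07  0.22  2.06]
tool x in world [-0.397  0.918 -0.001] z [-0.001 -0.002 -1.   ]
30 6 [323.2 224.9]
30 -6 [309.8 224.8]
-30 6 [324.1 158.7]
-30 -6 [309.7 158.6]
55 30 [346.4 236.8]
55 -30 [286.3 236.4]
-55 30 [350.8 124.6]
-55 -30 [283.4 124.1]
```

View pics/w1.png

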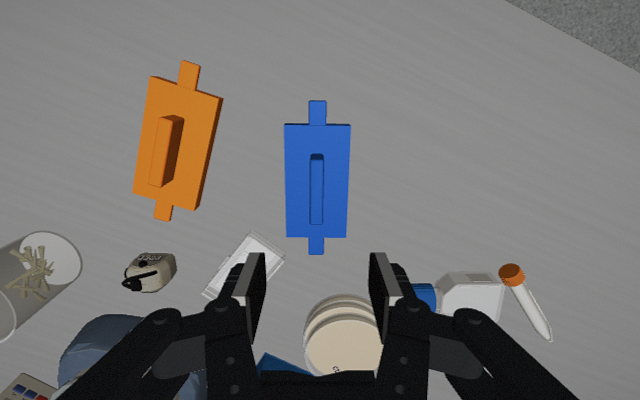

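The wrist view shows the blue tray plate at columns 284-350 and rows 124-237, with the rib at about (317,189). That matches the prediction to about 2 px, so I'll go down and grip.

```bash
python3 -m inch '[{"slide":[-0.1,0.2,4],"dr":[0,0,0],"fingers":5},{"slide":[-0.1,0.2,8],"dr":[0,0,0],"fingers":5},{"slide":[-0.1,0.2,12],"dr":[0,0,0],"fingers":5},{"slide":[-0.1,0.2,14.5],"dr":[0,0,0],"fingers":5},{"slide":[-0.1,0.2,14.9],"dr":[0,0,0],"fingers":5},{"slide":[-0.1,0.2,14.9],"dr":[0,0,0],"fingers":5},{"slide":[-0.1,0.2,14.9],"dr":[0,0,0],"fingers":0},{"slide":[-0.1,0.2,14.9],"dr":[0,0,0],"fingers":0}]'
python3 -m inch '[{"slide":[0,0,0],"dr":[0,0,0],"fingers":0},{"slide":[0,0,0],"dr":[0,0,0],"fingers":0},{"slide":[0,0,0],"dr":[0,0,0],"fingers":0},{"slide":[0,0,0],"dr":[0,0,0],"fingers":0},{"slide":[0,0,0],"dr":[0,0,0],"fingers":0}]'
```

```text
clock: 1.48
tool_pos: [0.5125, 0.3875, 0.0198]
ee_rot: [0.002, 0.553, 0.833, -0.001]
wrist_force: [-0.1, 0.2, 0.4]
grip_width: 0.0266
clock: 1.9
tool_pos: [0.5132, 0.3881, 0.0213]
ee_rot: [0.002, 0.553, 0.833, -0.0]
wrist_force: [-0.5, -1.1, 5.9]
grip_width: 0.0108
```

```bash
python3 -m inch '[{"slide":[0,0,-2],"dr":[0,0,0],"fingers":0},{"slide":[0,0,-5],"dr":[0,0,0],"fingers":0},{"slide":[0,0,-9],"dr":[0,0,0],"fingers":0},{"slide":[0,0,-13],"dr":[0,0,0],"fingers":0},{"slide":[0,0,-16],"dr":[0,0,0],"fingers":0},{"slide":[0,0,-16],"dr":[0,0,0],"fingers":0},{"slide":[0,0,-16],"dr":[0,0,0],"fingers":0},{"slide":[0,0,-16],"dr":[0,0,0],"fingers":0}]'
python3 - <<'E'
from h import *
from scipy.spatial.transform import Rotation as Ro
take('wrist','w2'); im=cv2.imread('pics/w2.png').astype(int)
cv2.imwrite('pics/w2s.png',im)
s=sense();print(s['tool_pos'],s['wrist_force'],s['grip_width'],s['joints'].round(2))
M=R();g=np.radians(80-0.1);print('tool yaw',np.degrees(np.arctan2(M[1,0],M[0,0])))
# target tool: x at 79.9deg, z down
X=np.array([np.cos(g),np.sin(g),0]);Z=np.array([0,0,-1]);G=np.stack([X,np.cross(Z,X),Z],1)
print('dr',np.degrees(Ro.from_matrix(M.T@G).as_rotvec()).round(2))
a=np.radians(-10.1);off=.0071*np.array([np.cos(a),np.sin(a),0])  # grasp is +7mm along tray x
to(np.array([.5415,-.128,.18])+off)
E
```

```text
clock: 2.57
tool_pos: [0.5123, 0.3883, 0.1804]
ee_rot: [0.002, 0.553, 0.833, -0.0]
wrist_force: [-0.3, -0.1, -1.3]
grip_width: 0.0107
[0.51195221 0.38803925 0.17950591] [-0.54572884 -0.09074665 -2.00296087] 0.010904643503041865 [ 0.65  0.36  0.14  1.36 -0.    0.25]
tool yaw 112.91875355780125
dr [ 0.06  0.25 33.02]
slide cm [-49.07 -16.78   0.17]
tool x in world [-0.389  0.921 -0.005] z [ 0.002 -0.004 -1.   ][ WARN:0@1.188] global loadsave.cpp:1063 imwrite_ Unsupported depth image for selected encoder is fallbacked to CV_8U.
```

View pics/w2.png

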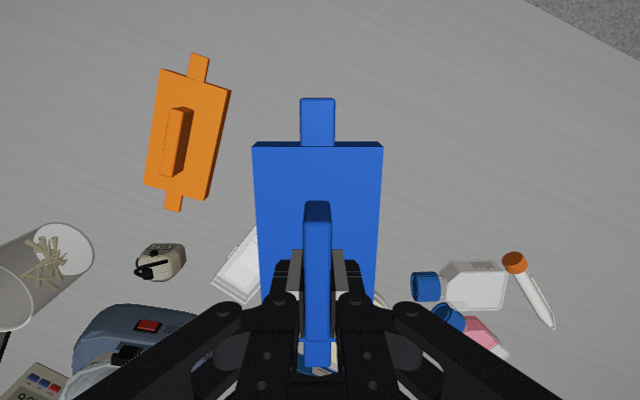

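The tray hangs level and squarely in the jaws: its edge runs along row 142 from column 252 to 383. I'll measure its offset in the hand while carrying it over.

```bash
python3 - <<'E'
from h import *
for z in(.173,.175,.177):
  A=[proj('w2',u,142,z) for u in(252,383)];m=np.mean(A,0);d=A[1]-A[0]
  n=np.array([d[1],-d[0],0])/np.linalg.norm(d); n=n*np.sign(n@[1,0,0]); c=m+n*.055
  print(z,np.linalg.norm(d),'yaw',np.degrees(np.arctan2(n[1],n[0])),'centre',c,'in tool',R().T@(c-sense()['tool_pos']))
E
python3 -m inch '[{"slide":[-3,-1,0],"dr":[0,0,4],"fingers":0},{"slide":[-7,-2.4,0],"dr":[0,0,8],"fingers":0},{"slide":[-11,-3.8,0],"dr":[0,0,12],"fingers":0},{"slide":[-15,-5.1,0],"dr":[0,0,16],"fingers":0},{"slide":[-19,-6.5,0],"dr":[0,0,20],"fingers":0},{"slide":[-23,-7.9,0],"dr":[0,0,24],"fingers":0},{"slide":[-27,-9.2,0],"dr":[0,0,28],"fingers":0},{"slide":[-30,-10.3,0],"dr":[0,0,33],"fingers":0}]'
python3 - <<'E'
from h import *
to([.5485,-.1292,.18])
E
```

```text
0.173 0.059868515960455934 yaw 22.937729474390206 centre [0.50703862 0.38590627 0.173     ] in tool [-2.17986803e-05 -5.35517812e-03  6.50703280e-03]
0.175 0.05907052523317542 yaw 22.93772947439023 centre [0.50673548 0.38578307 0.175     ] in tool [-2.62323085e-05 -5.68272562e-03  4.50709078e-03]
0.177 0.05827253450589487 yaw 22.93772947439016 centre [0.50643233 0.38565988 0.177     ] in tool [-3.06659367e-05 -6.01027312e-03  2.50714875e-03]
clock: 3.28
tool_pos: [0.5326, 0.069, 0.1788]
ee_rot: [0.001, 0.768, 0.641, -0.002]
wrist_force: [1.1, 0.4, -1.4]
grip_width: 0.0111
slide cm [-19.22   5.11  -0.02]
tool x in world [ 0.179  0.984 -0.005] z [-0.002 -0.005 -1.   ]
```

```bash
python3 -m inch '[{"slide":[-4,1,0],"dr":[0,0,0],"fingers":0},{"slide":[-8,2,0],"dr":[0,0,0],"fingers":0},{"slide":[-12,3,0],"dr":[0,0,0],"fingers":0},{"slide":[-15.5,4,0],"dr":[0,0,0],"fingers":0},{"slide":[-18,4.7,0],"dr":[0,0,0],"fingers":0},{"slide":[-19.2,5,0],"dr":[0,0,0],"fingers":0},{"slide":[-19.2,5,0],"dr":[0,0,0],"fingers":0},{"slide":[-19.2,5,0],"dr":[0,0,0],"fingers":0}]'
python3 - <<'E'
from h import *
from scipy.spatial.transform import Rotation as Ro
take('top','t3');take('wrist','w3');take('scene','s3')
M=R();g=np.radians(79.9);X=np.array([np.cos(g),np.sin(g),0]);Z=np.array([0,0,-1]);G=np.stack([X,np.cross(Z,X),Z],1)
print('dr',np.degrees(Ro.from_matrix(M.T@G).as_rotvec()).round(2));to([.5474,-.1291,.18])
o=np.zeros((400,800,3),np.uint8);o[:,:400]=cv2.imread('pics/w3.png')[:,120:520];o[:,400:]=cv2.resize(cv2.imread('pics/s3.png')[170:300,310:440],(400,400),interpolation=cv2.INTER_CUBIC)
cv2.imwrite('pics/c3.png',o)
E
```

```text
clock: 3.95
tool_pos: [0.5467, -0.1287, 0.1783]
ee_rot: [0.0, 0.768, 0.64, -0.003]
wrist_force: [-0.6, -0.8, -1.0]
grip_width: 0.0106
dr [-0.11  0.28 -0.12]
slide cm [-0.16  0.05 -0.06]
tool x in world [ 0.177  0.984 -0.005] z [-0.003 -0.004 -1.   ]
```

View pics/c3.png

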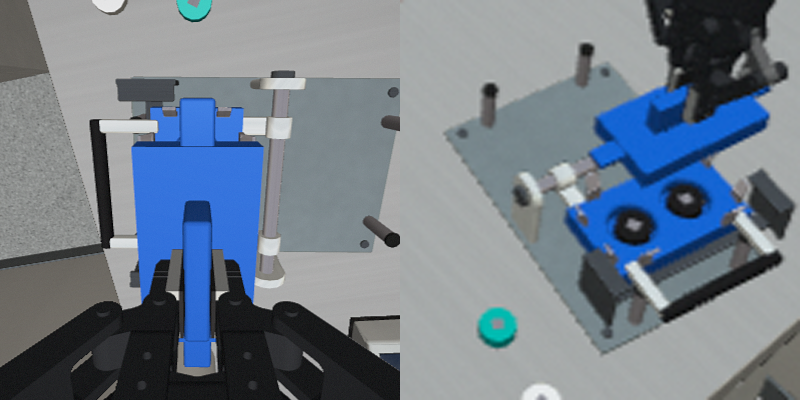

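The tray is held directly over the fixture tray and parallel to it (wrist crop columns 132-264), and the bar and pucks are undisturbed. I'll lower it.

```bash
python3 -m inch '[{"slide":[-0.1,0,2],"dr":[0,0.3,0],"fingers":0},{"slide":[-0.1,0,4],"dr":[0,0.3,0],"fingers":0},{"slide":[-0.1,0,5.5],"dr":[0,0.3,0],"fingers":0},{"slide":[-0.1,0,6.5],"dr":[0,0.3,0],"fingers":0},{"slide":[-0.1,0,7.3],"dr":[0,0.3,0],"fingers":0},{"slide":[-0.1,0,8],"dr":[0,0.3,0],"fingers":0},{"slide":[-0.1,0,8.5],"dr":[0,0.3,0],"fingers":0},{"slide":[-0.1,0,8.5],"dr":[0,0.3,0],"fingers":0}]'
python3 - <<'E'
from h import *
to([.5474,-.1291,.081])
E
```

```text
clock: 4.77
tool_pos: [0.5466, -0.1285, 0.0937]
ee_rot: [-0.001, 0.767, 0.641, -0.001]
wrist_force: [0.1, -0.2, -1.1]
grip_width: 0.0109
slide cm [-0.05  0.1   1.27]
tool x in world [0.177 0.984 0.   ] z [-0.003  0.001 -1.   ]
```

```bash
python3 -m inch '[{"slide":[0,0.1,0.3],"dr":[0,0,0],"fingers":0},{"slide":[0,0.1,0.6],"dr":[0,0,0],"fingers":0},{"slide":[0,0.1,0.8],"dr":[0,0,0],"fingers":0},{"slide":[0,0.1,1.0],"dr":[0,0,0],"fingers":0},{"slide":[0,0.1,1.1],"dr":[0,0,0],"fingers":0},{"slide":[0,0.1,1.2],"dr":[0,0,0],"fingers":0},{"slide":[0,0.1,1.2],"dr":[0,0,0],"fingers":0}]'
```

```text
clock: 5.35
tool_pos: [0.5475, -0.1286, 0.0816]
ee_rot: [-0.001, 0.767, 0.641, -0.001]
wrist_force: [0.6, 0.5, 0.0]
grip_width: 0.011
```

```bash
python3 -m inch '[{"slide":[0,0,0.1],"dr":[0,0,0],"fingers":0},{"slide":[0,0,0.15],"dr":[0,0,0],"fingers":0},{"slide":[0,0,0.15],"dr":[0,0,0],"fingers":0}]'
python3 -m inch '[{"slide":[0,0,0],"dr":[0,0,0],"fingers":2.5},{"slide":[0,0,0],"dr":[0,0,0],"fingers":2.5},{"slide":[0,0,0],"dr":[0,0,0],"fingers":2.5},{"slide":[0,0,0],"dr":[0,0,0],"fingers":2.5},{"slide":[0,0,-2],"dr":[0,0,0],"fingers":2.5},{"slide":[0,0,-6],"dr":[0,0,0],"fingers":2.5},{"slide":[0,0,-10],"dr":[0,0,0],"fingers":2.5},{"slide":[0,0,-10],"dr":[0,0,0],"fingers":2.5}]'
python3 - <<'E'
from h import *
take('top','t4');take('wrist','w4');take('scene','s4')
a=np.radians(-10.1);x=np.array([np.cos(a),np.sin(a),0]);y=np.array([-x[1],x[0],0]);n=np.array([.5415,-.128,.06])
print('bar target');to(n-y*.078+[0,0,.10])
for i,j in[(76,0),(-76,0),(55,30),(55,-30)]:print(i,j,pix('w4',n+x*i/1000+y*j/1000+[0,0,.016]).round(),pix('s4',n+x*i/1000+y*j/1000+[0,0,.016]).round())
o=np.zeros((400,800,3),np.uint8);o[:,:400]=cv2.imread('pics/w4.png')[:,120:520];o[:,400:]=cv2.resize(cv2.imread('pics/s4.png')[170:300,310:440],(400,400),interpolation=cv2.INTER_CUBIC)
cv2.imwrite('pics/c4.png',o)
E
```

```text
clock: 5.6
tool_pos: [0.5476, -0.1287, 0.0813]
ee_rot: [-0.001, 0.767, 0.641, -0.0]
wrist_force: [-2.7, 1.4, 5.8]
grip_width: 0.011
clock: 6.27
tool_pos: [0.5507, -0.1294, 0.1891]
ee_rot: [0.004, 0.767, 0.641, 0.003]
wrist_force: [1.1, -0.7, 1.1]
grip_width: 0.0248
bar target
slide cm [-7.84 -0.64  2.15]
tool x in world [0.177 0.984 0.   ] z [-0.001  0.    -1.   ]
76 0 [318. 267.] [419. 222.]
-76 0 [318.  85.] [368. 247.]
55 30 [353. 246.] [405. 217.]
55 -30 [283. 246.] [420. 234.]
```

View pics/c4.png

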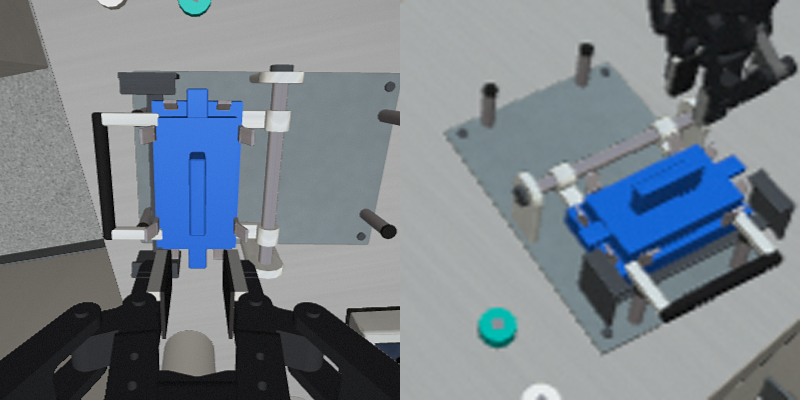

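The loose tray lies squarely on the full tray. Its ears are at wrist rows 88 and 268 (predicted 85 and 267), and the scene crop shows it flat between the guides. I'll move on to the bar.

```bash
python3 - <<'E'
from h import *
print('bar from wrist',proj('w4',221.5,113,.064),proj('w4',229.5,238,.064),proj('w4',222,176,.064))
E
python3 -m inch '[{"slide":[-3,-0.3,0],"dr":[0,0,0],"fingers":3},{"slide":[-6,-0.6,0],"dr":[0,0,0],"fingers":3},{"slide":[-7.8,-0.6,1],"dr":[0,0,0],"fingers":3},{"slide":[-7.8,-0.6,3],"dr":[0,0,0],"fingers":3},{"slide":[-7.8,-0.6,4],"dr":[0,0,0],"fingers":3},{"slide":[-7.8,-0.6,4],"dr":[0,0,0],"fingers":3},{"slide":[-7.8,-0.6,4],"dr":[0,0,0],"fingers":3}]'
python3 - <<'E'
from h import *
to([.528,-.205,.041])
E
```

```text
bar from wrist [ 0.47397005 -0.19237309  0.064     ] [ 0.57987628 -0.2148337   0.064     ] [ 0.52335943 -0.20585668  0.064     ]
clock: 7.0
tool_pos: [0.5274, -0.2037, 0.14]
ee_rot: [-0.002, 0.767, 0.642, -0.001]
wrist_force: [-0.2, 1.1, -0.1]
grip_width: 0.03
slide cm [-0.13  0.12  9.9 ]
tool x in world [0.177 0.984 0.001] z [-0.004  0.002 -1.   ]
```

Bar confirmed within 2 mm. I'll go down and grip it.

```bash
python3 -m inch '[{"slide":[-0.1,0,3],"dr":[0,0,0],"fingers":3},{"slide":[-0.1,0,6],"dr":[0,0,0],"fingers":3},{"slide":[-0.1,0,8],"dr":[0,0,0],"fingers":3},{"slide":[-0.1,0,9.5],"dr":[0,0,0],"fingers":3},{"slide":[-0.1,0,9.9],"dr":[0,0,0],"fingers":3},{"slide":[-0.1,0,9.9],"dr":[0,0,0],"fingers":0},{"slide":[-0.1,0,9.9],"dr":[0,0,0],"fingers":0},{"slide":[-0.1,0,9.9],"dr":[0,0,0],"fingers":0}]'
python3 -m inch '[{"slide":[0,0,0],"dr":[0,0,0],"fingers":0},{"slide":[0,0,0],"dr":[0,0,0],"fingers":0},{"slide":[0,0,0],"dr":[0,0,0],"fingers":0}]'
python3 - <<'E'
from h import *
s=sense();print(s['tool_pos'],s['wrist_force']);to(s['tool_pos'])
# arc in tool axes, relative to here (cm): x along +y nest, z down
for t in range(0,181,10):print(t,round(14.2*(1-np.cos(np.radians(t))),2),round(-14.2*np.sin(np.radians(t)),2))
E
```

```text
clock: 7.67
tool_pos: [0.527, -0.2048, 0.042]
ee_rot: [-0.001, 0.767, 0.642, -0.001]
wrist_force: [-2.6, -1.2, -3.4]
grip_width: 0.0098
clock: 7.92
tool_pos: [0.527, -0.2049, 0.0425]
ee_rot: [-0.001, 0.767, 0.642, -0.001]
wrist_force: [-1.7, -1.1, -2.4]
grip_width: 0.01
[ 0.52699006 -0.20487137  0.04254912] [-1.69836572 -1.07059659 -2.38006918]
slide cm [0. 0. 0.]
tool x in world [ 0.177  0.984 -0.   ] z [-0.003  0.001 -1.   ]
0 0.0 -0.0
10 0.22 -2.47
20 0.86 -4.86
30 1.9 -7.1
40 3.32 -9.13
50 5.07 -10.88
60 7.1 -12.3
70 9.34 -13.34
80 11.73 -13.98
90 14.2 -14.2
100 16.67 -13.98
110 19.06 -13.34
120 21.3 -12.3
130 23.33 -10.88
140 25.08 -9.13
150 26.5 -7.1
160 27.54 -4.86
170 28.18 -2.47
180 28.4 -0.0
```

```bash
cat >> h.py <<'E'
def arc():
    "state on the arc, from start TCP; prints slides for the next steps"
    p0=np.array([.527,-.2049,.0425]);M=R();s=sense();a=np.radians(-10.1);y=np.array([-np.sin(a),np.cos(a),0]);x=np.array([np.cos(a),np.sin(a),0])
    d=s['tool_pos']-p0;h=d@y-.142;t=np.degrees(np.arctan2(d[2],-h));print('theta',t.round(1),'r',np.hypot(h,d[2]).round(4),'x',(d@x).round(4),'f',s['wrist_force'].round(1),'w',s['grip_width'].round(4),s['joints'].round(2))
    for k in np.arange(np.floor(t/5)*5+5,min(t+56,181),5):
        r=np.radians(k);q=p0+y*.142*(1-np.cos(r))+[0,0,.142*np.sin(r)];print(k,np.round(M.T@(q-s['tool_pos'])*100,1))
E
python3 -m inch '[{"slide":[0.1,0,-1.2],"dr":[0,0,0],"fingers":0},{"slide":[0.2,0,-2.5],"dr":[0,0,0],"fingers":0},{"slide":[0.5,0,-3.7],"dr":[0,0,0],"fingers":0},{"slide":[0.9,0,-4.9],"dr":[0,0,0],"fingers":0},{"slide":[1.3,0,-6],"dr":[0,0,0],"fingers":0},{"slide":[1.9,0,-7.1],"dr":[0,0,0],"fingers":0},{"slide":[2.6,0,-8.1],"dr":[0,0,0],"fingers":0},{"slide":[3.3,0,-9.1],"dr":[0,0,0],"fingers":0}]'
python3 -c "
from h import *
arc()"
```

```text
clock: 8.58
tool_pos: [0.5329, -0.1735, 0.1348]
ee_rot: [0.0, 0.767, 0.641, -0.002]
wrist_force: [-2.3, -5.5, -4.7]
grip_width: 0.0096Traceback (most recent call last):
  File "<string>", line 3, in <module>
    arc()
    ~~~^^
  File "h.py", line 22, in arc
    d=s['tool_pos']-p0;h=d@y-.142;t=np.degrees(np.arctan2(d[2],-h));print('theta',t.round(1),'r',np.hypot(h,d[2]).round(4),'x',(d@x).round(4),'f',s['wrist_force'].round(1),'w',s['grip_width'].round(4),s['joints'].round(2))
                                                                                                                                                                                ^^^^^^^^^^^^^^^^^^^^^
AttributeError: 'float' object has no attribute 'round'
```

```bash
sed -i "s/s\['grip_width'\].round(4)/s['grip_width']/" h.py; python3 -c "
from h import *
arc()"
```

```text
theta 40.0 r 0.1437 x 0.0003 f [-2.3 -5.5 -4.7] w 0.009605315165883588 [-0.31  0.21 -0.15  1.21 -0.   -0.13]
40.0 [ 0.1 -0.   0.1]
45.0 [ 1.  -0.  -0.8]
50.0 [ 1.9 -0.  -1.7]
55.0 [ 2.9 -0.  -2.4]
60.0 [ 3.9 -0.  -3.1]
65.0 [ 5.  -0.1 -3.7]
70.0 [ 6.1 -0.1 -4.1]
75.0 [ 7.3 -0.1 -4.5]
80.0 [ 8.5 -0.1 -4.8]
85.0 [ 9.8 -0.1 -4.9]
90.0 [11.  -0.1 -5. ]
95.0 [12.2 -0.1 -5. ]
```

```bash
python3 -m inch '[{"slide":[1,0,-0.8],"dr":[0,0,0],"fingers":0},{"slide":[1.9,0,-1.7],"dr":[0,0,0],"fingers":0},{"slide":[2.9,0,-2.4],"dr":[0,0,0],"fingers":0},{"slide":[3.9,0,-3.1],"dr":[0,0,0],"fingers":0},{"slide":[5,-0.1,-3.7],"dr":[0,0,0],"fingers":0},{"slide":[6.1,-0.1,-4.1],"dr":[0,0,0],"fingers":0},{"slide":[7.3,-0.1,-4.5],"dr":[0,0,0],"fingers":0},{"slide":[8.5,-0.1,-4.8],"dr":[0,0,0],"fingers":0}]'
python3 -c "
from h import *
take('scene','s5');cv2.imwrite('pics/c5.png',cv2.resize(cv2.imread('pics/s5.png')[130:300,290:460],(500,500),interpolation=cv2.INTER_CUBIC))
arc()"
```

```text
clock: 9.25
tool_pos: [0.5486, -0.091, 0.1868]
ee_rot: [0.004, 0.768, 0.641, -0.002]
wrist_force: [2.1, -4.9, 5.7]
grip_width: 0.0096
theta 80.7 r 0.1465 x 0.0014 f [-2.9 -2.1 12.7] w 0.009958845287582613 [-0.16  0.18 -0.07  1.31 -0.    0.02]
85.0 [ 1.1 -0.1  0.3]
90.0 [ 2.4 -0.1  0.2]
95.0 [ 3.6 -0.1  0.3]
100.0 [ 4.8 -0.2  0.4]
105.0 [ 6.  -0.2  0.7]
110.0 [ 7.2 -0.2  1.1]
115.0 [ 8.4 -0.2  1.5]
120.0 [ 9.5 -0.2  2.1]
125.0 [10.5 -0.2  2.8]
130.0 [11.5 -0.2  3.5]
135.0 [12.4 -0.2  4.4]
```

View pics/c5.png

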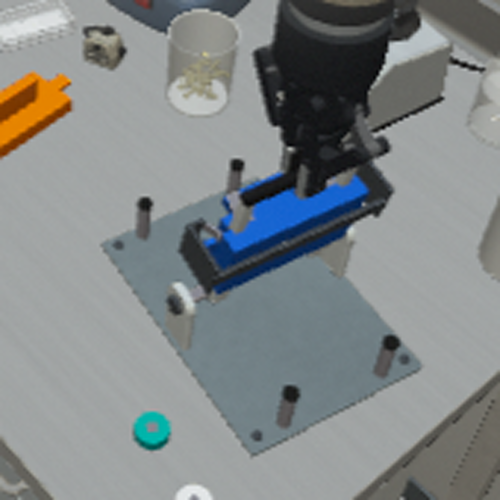

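The frame stands near 80° with both trays stacked and held by the catch, and the bar is still in the jaws. I'll continue.

```bash
python3 -m inch '[{"slide":[1.1,0,0],"dr":[0,0,0],"fingers":0},{"slide":[2.3,-0.1,0],"dr":[0,0,0],"fingers":0},{"slide":[3.5,-0.1,0.1],"dr":[0,0,0],"fingers":0},{"slide":[4.7,-0.2,0.2],"dr":[0,0,0],"fingers":0},{"slide":[5.9,-0.2,0.5],"dr":[0,0,0],"fingers":0},{"slide":[7.1,-0.2,0.9],"dr":[0,0,0],"fingers":0},{"slide":[8.3,-0.2,1.4],"dr":[0,0,0],"fingers":0},{"slide":[9.5,-0.2,2],"dr":[0,0,0],"fingers":0}]'
python3 -c "
from h import *
arc()"
```

```text
clock: 9.97
tool_pos: [0.5667, 0.006, 0.1688]
ee_rot: [0.006, 0.767, 0.641, 0.002]
wrist_force: [5.9, -5.7, -1.0]
grip_width: 0.0097
theta 119.9 r 0.1457 x 0.0021 f [ 5.9 -5.7 -1. ] w 0.009738667349378848 [ 0.01  0.2  -0.09  1.27 -0.01  0.19]
120.0 [-0.2 -0.2  0.3]
125.0 [ 0.9 -0.2  1. ]
130.0 [ 1.9 -0.2  1.7]
135.0 [ 2.8 -0.2  2.6]
140.0 [ 3.6 -0.3  3.5]
145.0 [ 4.4 -0.3  4.5]
150.0 [ 5.1 -0.3  5.5]
155.0 [ 5.6 -0.3  6.6]
160.0 [ 6.1 -0.3  7.7]
165.0 [ 6.5 -0.3  8.9]
170.0 [ 6.8 -0.3 10.1]
175.0 [ 6.9 -0.4 11.4]
```

```bash
python3 -m inch '[{"slide":[1,-0.1,0.8],"dr":[0,0,0],"fingers":0},{"slide":[2,-0.1,1.6],"dr":[0,0,0],"fingers":0},{"slide":[2.9,-0.1,2.4],"dr":[0,0,0],"fingers":0},{"slide":[3.7,-0.2,3.4],"dr":[0,0,0],"fingers":0},{"slide":[4.5,-0.2,4.4],"dr":[0,0,0],"fingers":0},{"slide":[5.1,-0.2,5.5],"dr":[0,0,0],"fingers":0},{"slide":[5.7,-0.3,6.6],"dr":[0,0,0],"fingers":0},{"slide":[6.2,-0.3,7.7],"dr":[0,0,0],"fingers":0}]'
python3 -c "
from h import *
arc()"
```

```text
clock: 10.63
tool_pos: [0.5778, 0.0673, 0.0917]
ee_rot: [0.008, 0.767, 0.641, 0.003]
wrist_force: [7.3, -7.7, -0.4]
grip_width: 0.0094
theta 160.0 r 0.1436 x 0.0023 f [ 7.3 -7.7 -0.4] w 0.009434913257816677 [ 0.12  0.25 -0.19  1.11 -0.01  0.3 ]
160.0 [-0.1 -0.2  0.1]
165.0 [ 0.2 -0.2  1.2]
170.0 [ 0.5 -0.3  2.4]
175.0 [ 0.7 -0.3  3.7]
180.0 [ 0.7 -0.3  4.9]
```

```bash
python3 -m inch '[{"slide":[0.3,-0.2,1],"dr":[0,0,0],"fingers":0},{"slide":[0.5,-0.2,2],"dr":[0,0,0],"fingers":0},{"slide":[0.6,-0.3,3],"dr":[0,0,0],"fingers":0},{"slide":[0.7,-0.3,3.9],"dr":[0,0,0],"fingers":0},{"slide":[0.7,-0.3,4.5],"dr":[0,0,0],"fingers":0},{"slide":[0.7,-0.3,4.9],"dr":[0,0,0],"fingers":0},{"slide":[0.7,-0.3,4.9],"dr":[0,0,0],"fingers":0},{"slide":[0.7,-0.3,4.9],"dr":[0,0,0],"fingers":0}]'
python3 -c "
from h import *
arc()"
```

```text
clock: 11.3
tool_pos: [0.5786, 0.0745, 0.0476]
ee_rot: [0.01, 0.768, 0.641, 0.006]
wrist_force: [-5.7, -6.8, 31.0]
grip_width: 0.0099
theta 178.0 r 0.1422 x 0.0018 f [-5.7 -6.8 31. ] w 0.00985754393172337 [ 0.13  0.28 -0.26  1.01 -0.01  0.31]
180.0 [-0.  -0.2  0.5]
```

It is on the stops (31 N). I'll open the fingers and rise clear.

```bash
python3 -m inch '[{"slide":[0,0,0],"dr":[0,0,0],"fingers":3},{"slide":[0,0,0],"dr":[0,0,0],"fingers":3},{"slide":[0,0,0],"dr":[0,0,0],"fingers":3},{"slide":[0,0,0],"dr":[0,0,0],"fingers":3},{"slide":[0,0,0],"dr":[0,0,0],"fingers":3},{"slide":[0,0,-3],"dr":[0,0,0],"fingers":3},{"slide":[0,0,-7],"dr":[0,0,0],"fingers":3},{"slide":[0,0,-11],"dr":[0,0,0],"fingers":3}]'
python3 -m inch '[{"slide":[3,0,-4],"dr":[0,0,0],"fingers":3},{"slide":[6,0,-7],"dr":[0,0,0],"fingers":3},{"slide":[10,0,-9],"dr":[0,0,0],"fingers":3},{"slide":[13,0,-9],"dr":[0,0,0],"fingers":3},{"slide":[15,0,-9],"dr":[0,0,0],"fingers":3},{"slide":[15,0,-9],"dr":[0,0,0],"fingers":3},{"slide":[15,0,-9],"dr":[0,0,0],"fingers":3},{"slide":[15,0,-9],"dr":[0,0,0],"fingers":3}]'
python3 - <<'E'
from h import *
take('scene','s6');take('top','t6')
o=np.zeros((400,800,3),np.uint8)
o[:,:400]=cv2.resize(cv2.imread('pics/s6.png')[140:300,280:440],(400,400),interpolation=cv2.INTER_CUBIC)
o[:,400:]=cv2.resize(cv2.imread('pics/t6.png')[110:240,315:445],(400,400),interpolation=cv2.INTER_CUBIC)
cv2.imwrite('pics/c6.png',o)
E
```

```text
clock: 11.97
tool_pos: [0.5748, 0.0754, 0.1568]
ee_rot: [0.008, 0.768, 0.641, 0.004]
wrist_force: [2.0, -0.1, 0.5]
grip_width: 0.0299
clock: 12.63
tool_pos: [0.5997, 0.2233, 0.2451]
ee_rot: [0.008, 0.767, 0.641, 0.003]
wrist_force: [-0.4, 0.1, 0.1]
grip_width: 0.0298
```

View pics/c6.png

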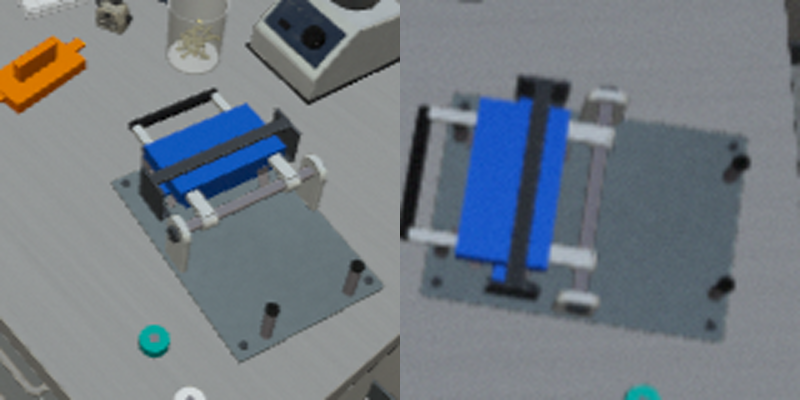

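The frame lies over on its far stops. The bar is at scene px (350,183) and top px (321,167), the tray's underside is visible, nothing is lying loose, and the arm is clear. One numeric check of the bar height, then I'll hand in.

```bash
python3 - <<'E'
from h import *
p=[.5415+.0361,-.128+.203,.066];print(pix('s6',p),pix('t6',p),'20deg up:',pix('s6',[p[0],p[1],.114]))
sign_off();print(sense()['clock'])
E
```

```text
[348.12256496 182.22724748] [319.3788518  165.69371773] 20deg up: [349.20545417 169.65291682]
the job is handed in; nothing more can be done
the job is handed in; nothing more can be done
```

I laid the loose blue tray face-down on the full tray in the fixture and let go. Then I swung the frame by its bar through 180° onto the far stops, let go of the bar and moved clear. I handed the job in at about 12.7 s of robot time.

- **Seating:** the tray's ears showed within about 3 px of where a seated tray should be. The hand stopped at the seated height (60 mm).
- **Far stops:** the bar met the stops with 31 N at a measured 178°. In the final pictures it sits within 2 px of its expected resting place at 60 mm height, in both cameras.
- **Catch:** in the pictures at about 80° and at the end, the two trays were stacked together with the catch across them.
- **Not checked:** the pucks are hidden under the frame, so I could not see them in the loose tray's pockets. No puck was lying loose in the pictures.
- **Small disagreement:** during the swing the hand ran up to 4 mm outside the bar's 142 mm arc. Forces stayed low (at most about 13 N at the readings taken), and it was back to 142 mm at the end.

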